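Slide a transformer under the electrode bridge and hold the electrode down

TASK

Slide the long yellow transformer that stands on the brown test jig lengthwise along the jig's board, upright all the way, in under the low bridge until it is fully home against the aluminium end stop. Then press the red cap on the bridge all the way down, so that its sprung electrode bears on the transformer for the insulation test, and keep it pressed: the program finishes while holding the cap down. Push it with the fingers only, never lifting it off the board or tipping it, and leave the other transformers, the pen and the solder reel where they are.

Things in the scene. Friction and masses are not known exactly. Their poses are not given: they have to be found in the camera images.
- long_transformer: Yellow-taped transformer, the only one on the brown board, about 125 g. Origin: centre of its underside; its y runs along its length (either end may go first), z up. Core: a block 25 mm wide (x), 52 mm long (y), top 28 mm over the underside. Below, the bobbin foot with pins, 7 mm high, reaches further out: 29 mm (x) by 64 mm (y). Friction on the board about 0.6.
- test_jig: Fixed test jig: brown board 265 x 140 mm, its top 10 mm over the worktop. Origin: at worktop level straight under the axis of cap and electrode, mid-lane. Jig +x is the way the transformer slides in, z up. The board reaches x = -200 to +65, y = +-70 mm. Home: the transformer's origin at x = 0 (within 1 mm), y = 0, its length along jig x; the core's rear end then stands free at x = -26 mm, the pins at -32.
- lane_mouth (a point): Point on the board in the middle of the lane's mouth, at jig x = -30 mm. White rails 9 mm high over the board leave a lane 32.5 mm wide from jig x = -11 to +45 mm; white lead-ins of the same height widen it to about 60 mm here.
- bridge_underside (a point): Centre of the underside of the low brown bridge, 31.5 mm over the board. The bridge is 9 mm thick (top 50.5 mm over the worktop), 22 mm deep along the lane (jig x = -11 to +11 mm) and 60 mm wide on two white posts.
- stop_nose (a point): Centre of the face of the aluminium end stop's nose, at jig x = +26.5 mm, 20 mm wide, 13 to 24 mm over the board: the core's leading end meets it, the pins go below it.
- cap_top (a point): Centre of the top of the red round cap (26 mm across, 10.5 mm high) on the bridge. When up it is 75 mm over the worktop; it goes straight down 9 mm.
- plunger (a joint): Travel of the red cap in m: 0 is up, 0.009 is fully down on its brass bush. A spring lifts it again when it is let go; fully down on a transformer it takes about 5 N.
- electrode: The brass electrode under the cap, 8 mm across; its origin is its lower end, 33 mm over the board when the cap is up (inside the bridge). It goes down with the cap, meets a transformer in the home place after 5 mm of travel and then gives on its own spring, so that it bears on the core with 2 to 3 N when the cap is fully down.
- short_transformer: Short yellow transformer 31 x 43 x 29 mm, next in turn, standing on the worktop just behind the jig's board; leave alone. Origin: centre of the underside.
- small_transformer: Smallest yellow transformer 29 x 44 x 26 mm on the white foam board at the left; leave alone. Origin: centre of the underside.
- tested_transformer: Largest yellow transformer 35 x 81 x 38 mm on the white foam board at the left; leave alone. Origin: centre of the underside.
- marker_pen: White and blue marker pen, 135 mm long along its y, lying to the right of the jig; leave alone.
- solder_reel: Solder reel, 54 mm across and 36 mm high, standing to the right of the jig; leave alone. Origin: centre of the underside.
Things that resemble listed ones, but are neither listed nor needed, are in the scene too. Leave any pink look-alike of the long_transformer alone.

How it is judged:
By the outcome, as a careful person would: the job done as asked, in the order asked, and still so for the second after the job is handed in, while the arm keeps its last pose, push and grip.
It also fails if it takes over 64 s, if anything falls off the work surface, if the arm or the gripper's body presses on something with over 40 N, if the wrist force passes 120 N, or if a joint passes its speed limit or range.

ROBOT

A 6-joint arm with a two-finger parallel gripper is mounted at the origin on a cart in front of the work surface, level with it; the furniture and walls round the work are solid. World frame = base frame: x ahead of the robot, y to its left, z up, the work surface at z = 0. Lengths are in m, angles in degrees, forces in N, time in s.
With the tool pointing down it reaches from about 0.3 to 0.75 m from the base axis. Payload 8.5 kg.
Tool frame: the origin (TCP) lies between the finger pads; the fingertips stand env.finger_overhang ahead of it and the grasp point (between the pads) lies 2 mm behind it (env.finger_overhang is the distance from the TCP to the fingertips, in m); z points along the fingers, y is the line along which they close (so a half turn about z gives the same grasp; the last joint's range is limited). The gripper opens to 85 mm and grips with 20 to 120 N. Pads are 22 mm wide; open, the fingers measure 114 mm over their backs; the gripper's body (76 mm by 85 mm) begins 54 mm behind the grasp point. The pads swing forward as they close: fully open they stand 13 mm farther back than shut.
Start: joints at [-81.549, 21.807, 74.336, -0, 83.858, -12.336], TCP at [0.195, -0.514, 0.248] pointing down, gripper open.
Joint ranges: [-178.18, 178.18], [-50.72, 133.34], [12.68, 142.11], [-81.47, 261.47], [9.98, 163.14], [-165.26, 165.26]. Speed limits (degrees/s): [136.94, 136.94, 180, 180, 180, 180].

INTERFACE

Orientations are given as a 3x3 rotation matrix whose columns are the frame's x, y, z axes.
In Python, from rig import env gives the robot as it stands. The module is installed in compiled form; this text tells all that it offers.
- The arm moves only by the tool jog_arm, never from a script. Its arguments are lists of equal length, an entry for each row: "hand": the finger opening in m, from 0 to 0.0854; "travel": the shift along the world's x, y, z in m, a list of three; "yaw": the turn about the world's z in rad. A call has exactly 5 rows; each row shifts and turns the commanded pose from where the row before left it; what a row does not reach is not made up. A row lasts 1/8 s, in which the tool goes at most 62.5 mm and 10.7 degrees, less where a joint would pass 70% of its speed; a pose out of reach is approached as far as the arm can. A call is refused whole if a number of a shift passes 0.0625 or a number of a turn 0.188, either way. A call with a gripper value outside its range is refused whole. The fingers move at their own pace and stop on an object; "grip_force" is the grip in N (left out, the last holds). Time passes only in rows, so rows that do not move let the fingers close, or fill a call up. It gives the time, the measured TCP pose, the force, the opening and the grip force at its end, in the units of the state.
- env.observe(): the state, without advancing time (a new reading comes with each control period).
- env.get_image(name): name is "side" or "top"; returns the picture (420x560x3 uint8, red, green, blue); there is no depth.
- env.calibration(name): a dict with "fx", "fy", "cx", "cy" (pixels), "position" and "rotation" of the camera in the world. Camera axes: x right, y down, z forward; pixel columns grow to the right and rows downward; lengths in m; the calibration is good to about 2 mm. A picture is of the moment at which its call begins. calibration takes no time and is no camera call.
- env.close_job(): hands the job in; it is judged then, once.
The state is a dict: "time_s": time; "q": joint angles; "qvel": joint speeds; "joint_efforts": joint torques, N m; "position": TCP position; "tool_rot": TCP orientation; "ft_force": force on the tool from outside, world axes, zero at the start; "wrist_torque": the same for the moment, N m; "grip_width": finger opening in m; "gripper_force": force on a finger pad.
Only numpy, scipy, OpenCV 4.12 (cv2) and the standard library are available. Lean on these libraries where they do the work, as an engineer would, in place of code of your own. Each camera call takes 0.05 s, during which the arm holds its last target. There are 200 camera calls.

## Working session

There is one attempt and no reset: what is moved stays moved. The work goes in short steps, Python scripts to look and compute and a tool call to move; the robot and the scene stay as the last step left them, time stands still between calls to the robot, and variables do not carry over. Pictures are saved under pics/ and viewed, at most 10 in all, crops included, and the job is handed in when it is done.

Besides the shell and the picture viewer there is one more tool, called in YAML: its name, and indented under it one key for each argument. jog_arm: Moves the arm, as the interface text tells. Its arguments: {"type":"object","properties":{"hand":{"type":"array"},"travel":{"type":"array"},"yaw":{"type":"array"},"grip_force":{"type":"number"}},"required":["hand","travel","yaw"]}

```bash
mkdir -p pics; python3 - <<'E'
from rig import env
import cv2,numpy as np
for n in("top","side"):
    cv2.imwrite(f"pics/{n}0.png",cv2.cvtColor(env.get_image(n),cv2.COLOR_RGB2BGR))
    c=env.calibration(n);print(n,{k:np.round(v,4).tolist() for k,v in c.items()})
print(env.finger_overhang,env.observe())
E
```

```text
top {'fx': 412.4514, 'fy': 412.4514, 'cx': 285.2093, 'cy': 208.3794, 'position': [0.5236, 0.0538, 1.1393], 'rotation': [[0.0168, -0.9988, 0.0452], [-0.9997, -0.016, 0.0186], [-0.0179, -0.0455, -0.9988]]}
side {'fx': 402.5789, 'fy': 402.5789, 'cx': 284.4012, 'cy': 209.2274, 'position': [0.4897, 1.1979, 0.4954], 'rotation': [[-0.9962, -0.0527, 0.0699], [-0.0836, 0.3338, -0.9389], [0.0261, -0.9412, -0.337]]}
0.017 {'time_s': 0.1, 'q': array([-8.15512963e+01,  2.18359262e+01,  7.43795727e+01, -1.08633927e-03,
        8.38562304e+01, -1.23368292e+01]), 'qvel': array([ 0.10736844, -0.06408496, -0.18698289, -0.01168612,  0.04526212,
       -0.00851398]), 'joint_efforts': array([ 4.40248463e-03, -4.49222946e+01, -2.31656456e+01, -1.19497331e-04,
        3.63604842e-03,  2.23902305e-05]), 'position': array([ 0.19512726, -0.51396833,  0.24778971]), 'tool_rot': array([[ 9.34914612e-01,  3.54872692e-01, -2.02582429e-04],
       [ 3.54872663e-01, -9.34913828e-01,  1.23555575e-03],
       [ 2.49067882e-04, -1.22703009e-03, -9.99999216e-01]]), 'ft_force': array([0.75443052, 0.11243985, 0.22699862]), 'wrist_torque': array([ 0.00351524, -0.01733737, -0.01205308]), 'gripper_force': 0.0, 'grip_width': 0.08539857660915305}
```

View pics/top0.png

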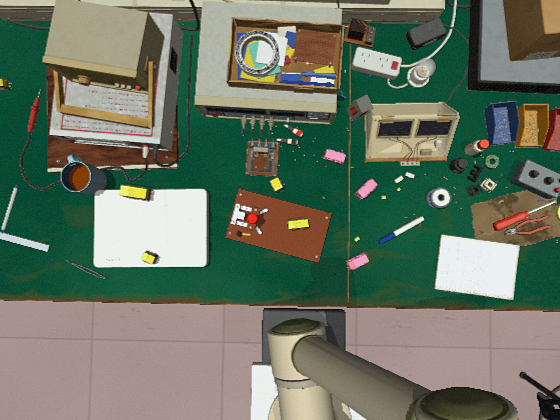

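View pics/side0.png

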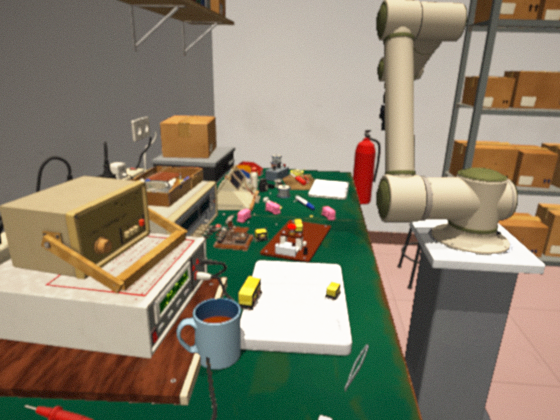

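The top view shows the candidates: yellow at (299,224) on the brown board (the target), yellow at (277,184) behind the board, and yellow at (136,192) and (150,258) on the foam board. Pink look-alikes are at (335,156), (367,187) and (358,261). The red cap is at (253,218). I choose the one at (299,224) and will check it in a crop while measuring.

```bash
cat > h.py <<'E'
from rig import env
import cv2,numpy as np
def ray(n,u,v,z):
    c=env.calibration(n);R=np.array(c["rotation"]);p=np.array(c["position"])
    d=R@np.array([(u-c["cx"])/c["fx"],(v-c["cy"])/c["fy"],1]);return p+d*(z-p[2])/d[2]
def pix(n,P):
    c=env.calibration(n);q=np.array(c["rotation"]).T@(np.array(P)-c["position"])
    return np.array([c["fx"]*q[0]/q[2]+c["cx"],c["fy"]*q[1]/q[2]+c["cy"]])
def blobs(im,lo,hi,box,amin=10):
    h=cv2.cvtColor(im,cv2.COLOR_RGB2HSV);m=cv2.inRange(h,lo,hi)
    k=np.zeros_like(m);x0,y0,x1,y1=box;k[y0:y1,x0:x1]=m[y0:y1,x0:x1]
    cs,_=cv2.findContours(k,cv2.RETR_EXTERNAL,cv2.CHAIN_APPROX_NONE)
    return [c for c in cs if cv2.contourArea(c)>=amin],k
E
python3 - <<'E'
from h import *
im=cv2.imread("pics/top0.png");rgb=im[...,::-1].copy()
cv2.imwrite("pics/crop.png",cv2.resize(im[175:275,215:345],None,fx=6,fy=6,interpolation=cv2.INTER_CUBIC))
B=(215,175,345,275)
for nm,lo,hi,z in(("yel",(22,120,90),(35,255,255),.038),("red",(0,190,120),(5,255,255),.075),("brown",(3,80,40),(16,220,160),.010),("white",(0,0,170),(179,60,255),.019)):
    for c in blobs(rgb,lo,hi,B,12)[0]:
        r=cv2.minAreaRect(c);print(nm,np.round(r[0],1),np.round(r[1],1),round(r[2],1),cv2.contourArea(c))
        print("  c",ray("top",*r[0],z).round(4)," corners",[ray("top",*p,z)[:2].round(4).tolist() for p in cv2.boxPoints(r)])
E
```

```text
yel [297.9 223.5] [ 8.4 20.2] 85.6 141.0
  c [0.5335 0.0398 0.038 ]  corners [[0.5421, 0.0678], [0.5472, 0.014], [0.5248, 0.0119], [0.5197, 0.0657]]
yel [276.2 183.4] [11.6 10.7] 63.4 94.0
  c [0.6401 0.0996 0.038 ]  corners [[0.6473, 0.1196], [0.6606, 0.0941], [0.6328, 0.0796], [0.6195, 0.1052]]
red [251.5 218.5] [9. 9.] 90.0 63.5
  c [0.5442 0.1603 0.075 ]  corners [[0.5556, 0.1722], [0.556, 0.1489], [0.5327, 0.1484], [0.5324, 0.1717]]
brown [278.1 225. ] [96.9 51.1] 15.1 4446.5
  c [0.5287 0.0935 0.01  ]  corners [[0.4931, 0.2393], [0.6294, 0.2058], [0.5642, -0.052], [0.4292, -0.0175]]
white [241.7 223.6] [10.4  3.6] 14.0 28.0
  c [0.5311 0.1922 0.019 ]  corners [[0.5294, 0.2072], [0.5391, 0.205], [0.5327, 0.1773], [0.523, 0.1795]]
white [263.4 210.7] [2.6 8. ] 68.2 12.0
  c [0.5671 0.134  0.019 ]  corners [[0.5662, 0.1454], [0.5746, 0.1254], [0.5681, 0.1226], [0.5597, 0.1427]]
white [246.  208.1] [10.7  3.6] 14.0 29.0
  c [0.5733 0.1816 0.019 ]  corners [[0.5717, 0.1969], [0.5814, 0.1947], [0.5748, 0.1663], [0.5651, 0.1685]]
white [238.3 214.4] [11.4 20.6] 14.0 116.0
  c [0.5557 0.2022 0.019 ]  corners [[0.5319, 0.2236], [0.5866, 0.2112], [0.5795, 0.1808], [0.5249, 0.1933]]
```

View pics/crop.png

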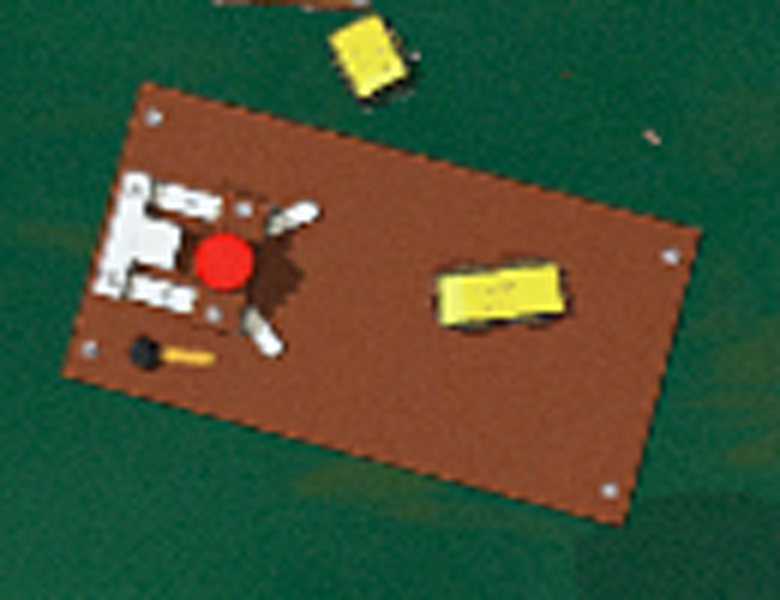

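The crop confirms the target: a yellow block at crop (500,293), i.e. full-image (298,224), alone on the board. It is turned about 20° to the lane and offset about 18 mm. The cap at (251.5,218.5) casts to (0.544,0.160), which agrees with the board-derived jig origin, and the jig x heading is 76°. Moving over it.

jog_arm:
  hand: [0.085,0.085,0.085,0.085,0.085]
  travel:
    - [0.0226,0.0369,-0.006]
    - [0.0226,0.0369,-0.006]
    - [0.0226,0.0369,-0.006]
    - [0.0226,0.0369,-0.006]
    - [0.0226,0.0369,-0.006]
  yaw: [0.087,0.087,0.087,0.087,0.087]

```text
time_s: 0.72
position: [0.3087, -0.3283, 0.2179]
tool_rot: [[0.696, 0.718, -0.0], [0.718, -0.696, 0.0], [0.0, -0.0, -1.0]]
ft_force: [0.8, -0.8, 1.1]
grip_width: 0.0853
gripper_force: 0.0
```

jog_arm:
  hand: [0.06,0.06,0.06,0.06,0.06]
  travel:
    - [0.0226,0.0369,-0.006]
    - [0.0226,0.0369,-0.006]
    - [0.0226,0.0369,-0.006]
    - [0.0226,0.0369,-0.006]
    - [0.0226,0.0369,-0.006]
  yaw: [0.087,0.087,0.087,0.087,0.087]

```text
time_s: 1.35
position: [0.4217, -0.1438, 0.188]
tool_rot: [[0.329, 0.944, -0.0], [0.944, -0.329, 0.0], [0.0, -0.0, -1.0]]
ft_force: [-0.2, -0.8, -0.9]
grip_width: 0.0599
gripper_force: 0.0
```

jog_arm:
  hand: [0.05,0.05,0.05,0.05,0.05]
  travel:
    - [0.0226,0.0369,-0.006]
    - [0.0226,0.0369,-0.006]
    - [0.0226,0.0369,-0.006]
    - [0.0226,0.0369,-0.006]
    - [0.0226,0.0369,-0.006]
  yaw: [0.087,0.087,0.087,0.087,0.087]

```text
time_s: 1.98
position: [0.5347, 0.0407, 0.1579]
tool_rot: [[-0.1, 0.995, -0.001], [0.995, 0.1, 0.0], [0.0, -0.0, -1.0]]
ft_force: [0.5, 0.1, 0.5]
grip_width: 0.0499
gripper_force: 0.0
```

jog_arm:
  hand: [0.045,0.045,0.045,0.045,0.045]
  travel:
    - [-0.001,-0.001,-0.03]
    - [0,0,-0.03]
    - [0,0,-0.03]
    - [0,0,-0.02]
    - [0,0,-0.008]
  yaw: [0,0,0,0,0]

```text
time_s: 2.6
position: [0.5327, 0.0384, 0.0392]
tool_rot: [[-0.097, 0.995, -0.002], [0.995, 0.097, 0.0], [0.001, -0.002, -1.0]]
ft_force: [-0.4, -0.1, 0.5]
grip_width: 0.045
gripper_force: 0.0
```

```bash
python3 - <<'E'
from h import *
print(env.observe()["position"])
a=env.get_image("top");b=env.get_image("side")
A=cv2.resize(a[170:270,220:350],None,fx=4.5,fy=4.5,interpolation=3)[:450]
x,y=pix("side",[.53,.08,.03]).astype(int);print(x,y)
B=cv2.resize(b[y-50:y+30,x-65:x+65],None,fx=6,fy=6,interpolation=3)
B=cv2.resize(B,(650,400))
cv2.imwrite("pics/s1.png",B[...,::-1]);cv2.imwrite("pics/t1.png",A[...,::-1])
E
```

```text
[0.5326599  0.03839377 0.0391729 ]
298 230
```

View pics/s1.png

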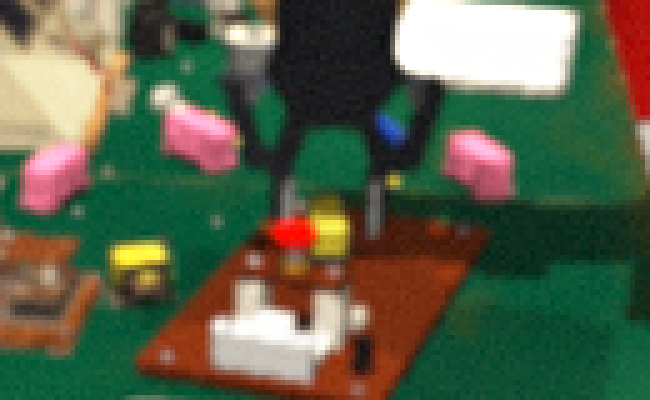

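The side crop shows the fingers straddling the yellow core, one pad at (285,205) and one at (375,210), with the tips above the foot. Next I narrow to a loose cage, then turn and shift it into line with the lane.

jog_arm:
  hand: [0.028,0.028,0.028,0.028,0.028]
  travel:
    - [0,0,0]
    - [0,0,0]
    - [0,0,0]
    - [0,0,0]
    - [0,0,0]
  yaw: [0,0,0,0,0]
  grip_force: 20

```text
time_s: 3.32
position: [0.5333, 0.0383, 0.0404]
tool_rot: [[-0.097, 0.995, 0.0], [0.995, 0.097, -0.0], [-0.0, 0.0, -1.0]]
ft_force: [0.5, -0.1, 0.7]
grip_width: 0.0278
gripper_force: 0.3
```

jog_arm:
  hand: [0.028,0.028,0.028,0.028,0.028]
  travel:
    - [-0.002,0.0005,0]
    - [-0.002,0.0005,0]
    - [-0.002,0.0005,0]
    - [-0.002,0.0005,0]
    - [-0.002,0.0005,0]
  yaw: [-0.044,-0.044,-0.044,-0.044,-0.044]

```text
time_s: 3.95
position: [0.5231, 0.0408, 0.0403]
tool_rot: [[0.124, 0.992, 0.0], [0.992, -0.124, -0.0], [-0.0, 0.0, -1.0]]
ft_force: [0.2, -0.2, 0.2]
grip_width: 0.028
gripper_force: 0.3
```

jog_arm:
  hand: [0.028,0.028,0.028,0.028,0.028]
  travel:
    - [-0.0018,0.0005,0]
    - [-0.0018,0.0005,0]
    - [-0.0018,0.0005,0]
    - [-0.0018,0.0005,0]
    - [-0.0018,0.0005,0]
  yaw: [-0.044,-0.044,-0.044,-0.044,-0.044]

```text
time_s: 4.58
position: [0.5141, 0.0433, 0.0403]
tool_rot: [[0.338, 0.941, 0.0], [0.941, -0.338, -0.0], [-0.0, 0.0, -1.0]]
ft_force: [0.8, -0.6, 0.5]
grip_width: 0.0279
gripper_force: 0.3
```

jog_arm:
  hand: [0.028,0.028,0.028,0.035,0.045]
  travel:
    - [0,0,0]
    - [0,0,0]
    - [0,0,0]
    - [0,0,0]
    - [0,0,0]
  yaw: [0,0.04,0.045,0,0]

```text
time_s: 5.2
position: [0.5141, 0.0433, 0.0403]
tool_rot: [[0.256, 0.967, -0.0], [0.967, -0.256, 0.0], [-0.0, -0.0, -1.0]]
ft_force: [-0.3, 0.2, -0.4]
grip_width: 0.045
gripper_force: 0.0
```

jog_arm:
  hand: [0.045,0.045,0.045,0.045,0.02]
  travel:
    - [0,0,0.02]
    - [0,0,0.04]
    - [-0.004,-0.014,0]
    - [-0.004,-0.018,0]
    - [-0.006,-0.022,0]
  yaw: [0,0,0,0,0]

```text
time_s: 5.82
position: [0.4993, -0.0118, 0.0992]
tool_rot: [[0.255, 0.967, -0.002], [0.967, -0.255, 0.0], [-0.0, -0.002, -1.0]]
ft_force: [0.4, -0.2, -1.1]
grip_width: 0.0277
gripper_force: 0.0
```

jog_arm:
  hand: [0,0,0,0,0]
  travel:
    - [-0.01,-0.04,0.02]
    - [-0.015,-0.06,0.02]
    - [0,0,0]
    - [0,0,0]
    - [0,0,0]
  yaw: [0,0,0,0,0]

```text
time_s: 6.45
position: [0.4755, -0.1075, 0.1387]
tool_rot: [[0.254, 0.967, -0.002], [0.967, -0.254, 0.001], [0.001, -0.002, -1.0]]
ft_force: [0.3, 0.2, -0.2]
grip_width: 0.0002
gripper_force: 0.0
```

```bash
cat >m.py <<'E'
from h import *
import sys
o=env.observe();print(o["position"],o["time_s"])
im=env.get_image("top");O=np.array([.5447,.1598]);ex=np.array([.2433,.970]);ey=np.array([-.970,.2433])
for nm,lo,hi,z in(("yel",(22,120,90),(35,255,255),.038),("red",(0,190,120),(5,255,255),.075)):
    for c in blobs(im,lo,hi,(215,175,345,275),12)[0]:
        r=cv2.minAreaRect(c);b=cv2.boxPoints(r);w=np.array([ray("top",*p,z)[:2] for p in b])-O
        print(nm,np.round(r[0],1),"jig c",w.mean(0)@ex,w.mean(0)@ey,"corners",np.c_[w@ex,w@ey].round(4).tolist())
cv2.imwrite("pics/%s.png"%sys.argv[1],cv2.resize(im[175:275,215:345],None,fx=6,fy=6,interpolation=3)[...,::-1])
E
python3 m.py t2
```

```text
[ 0.47545872 -0.10745727  0.13871938] 6.45
yel [295.8 230.8] jig c -0.11854070959884144 0.00172223313167644 corners [[-0.091, 0.0115], [-0.0923, -0.0112], [-0.1461, -0.008], [-0.1447, 0.0146]]
yel [276.2 183.4] jig c -0.03516299098544342 -0.10716471120771244 corners [[-0.014, -0.1093], [-0.0355, -0.1284], [-0.0563, -0.105], [-0.0348, -0.0859]]
red [251.5 218.5] jig c 0.0003790717118001905 0.0006397632903701763 corners [[0.0147, -0.0076], [-0.0078, -0.0136], [-0.0139, 0.0088], [0.0086, 0.0149]]
```

View pics/t2.png

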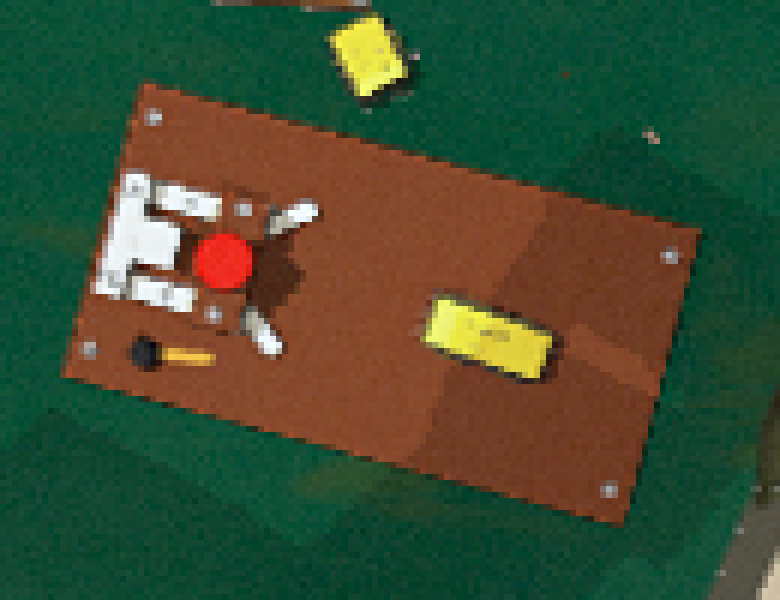

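The picture shows the transformer at crop (490,338) lying parallel to the board. It measures jig (-118.5, +1.7) mm and is within about 3° of the lane. I'll come down behind it with closed fingers.

jog_arm:
  hand: [0,0,0,0,0]
  travel:
    - [0.0124,0.047,0]
    - [0.012,0.046,-0.03]
    - [0,0,-0.04]
    - [0,0,-0.024]
    - [0,0,-0.005]
  yaw: [0.012,0,0,0,0]

```text
time_s: 7.12
position: [0.4994, -0.0143, 0.0391]
tool_rot: [[0.242, 0.97, -0.003], [0.97, -0.242, 0.001], [0.0, -0.003, -1.0]]
ft_force: [-0.0, -0.0, 0.3]
grip_width: -0.0001
gripper_force: 0.0
```

jog_arm:
  hand: [0,0,0,0,0]
  travel:
    - [0,0,0]
    - [0.0024,0.0097,0]
    - [0.0024,0.0097,0]
    - [0.0017,0.0068,0]
    - [0,0,0]
  yaw: [0,0,0,0,0]

```text
time_s: 7.75
position: [0.5068, 0.0114, 0.0407]
tool_rot: [[0.243, 0.97, 0.0], [0.97, -0.243, -0.0], [0.0, 0.0, -1.0]]
ft_force: [0.1, 0.2, 0.0]
grip_width: -0.0003
gripper_force: 0.0
```

jog_arm:
  hand: [0,0,0,0,0]
  travel:
    - [0.0006,0.0025,0]
    - [0.0013,0.0053,0]
    - [0.0013,0.0053,0]
    - [0.0013,0.0053,0]
    - [0.0013,0.0053,0]
  yaw: [0,0,0,0,0]

```text
time_s: 8.38
position: [0.5125, 0.0349, 0.0405]
tool_rot: [[0.243, 0.97, -0.0], [0.97, -0.243, -0.0], [-0.0, -0.0, -1.0]]
ft_force: [-0.3, -1.0, 0.3]
grip_width: -0.0001
gripper_force: 0.4
```

jog_arm:
  hand: [0,0,0,0,0]
  travel:
    - [0.0013,0.0053,0]
    - [0.0013,0.0053,0]
    - [0.0013,0.0053,0]
    - [0.0013,0.0053,0]
    - [0.0006,0.0025,0]
  yaw: [0,0,0,0,0]

```text
time_s: 9.0
position: [0.5183, 0.0586, 0.0405]
tool_rot: [[0.243, 0.97, -0.0], [0.97, -0.243, 0.0], [-0.0, -0.0, -1.0]]
ft_force: [0.1, -1.4, 0.9]
grip_width: 0.0002
gripper_force: 0.4
```

```bash
python3 m.py t3
```

```text
[0.51829757 0.05859122 0.04052206] 9.0
yel [276.2 183.4] jig c -0.03516299098544342 -0.10716471120771244 corners [[-0.014, -0.1093], [-0.0355, -0.1284], [-0.0563, -0.105], [-0.0348, -0.0859]]
red [251.5 218. ] jig c 0.0007188402745965835 -0.0006057596983239219 corners [[0.0147, -0.0076], [-0.0078, -0.0136], [-0.0132, 0.0063], [0.0092, 0.0124]]
```

View pics/t3.png

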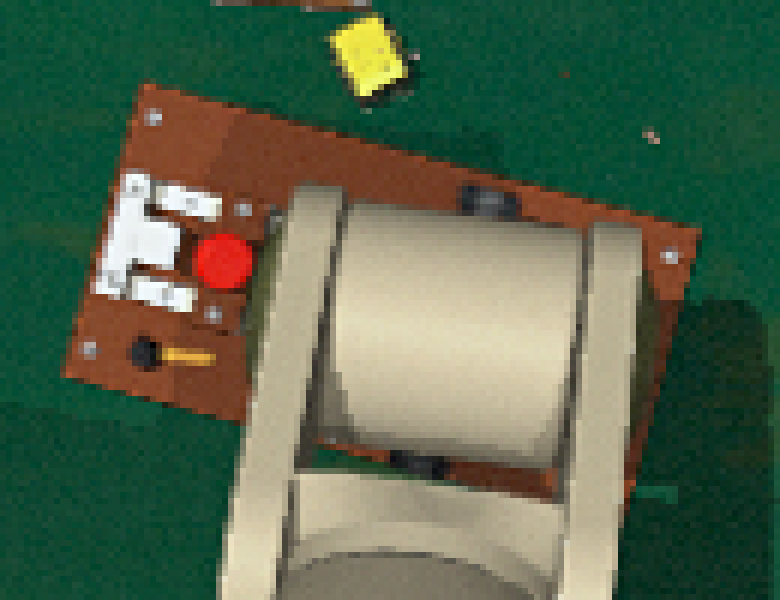

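The arm hides the transformer from the top camera, and the short transformer at crop (368,57) is untouched. By dead reckoning the leading pins are just at the lead-ins, so I continue slowly and watch the force.

jog_arm:
  hand: [0,0,0,0,0]
  travel:
    - [0.001,0.0034,0]
    - [0.001,0.0034,0]
    - [0.001,0.0034,0]
    - [0.001,0.0034,0]
    - [0.001,0.0034,0]
  yaw: [0,0,0,0,0]

```text
time_s: 9.68
position: [0.5233, 0.0755, 0.0405]
tool_rot: [[0.244, 0.97, -0.0], [0.97, -0.244, -0.0], [-0.0, -0.0, -1.0]]
ft_force: [1.0, 0.3, 0.3]
grip_width: -0.0003
gripper_force: 0.2
```

jog_arm:
  hand: [0,0,0,0,0]
  travel:
    - [0.0009,0.0034,0]
    - [0.0009,0.0034,0]
    - [0.0009,0.0034,0]
    - [0.0009,0.0034,0]
    - [0.0009,0.0034,0]
  yaw: [0,0,0,0,0]

```text
time_s: 10.3
position: [0.5278, 0.0925, 0.0406]
tool_rot: [[0.244, 0.97, 0.0], [0.97, -0.244, 0.0], [0.0, 0.0, -1.0]]
ft_force: [0.8, -0.4, 0.2]
grip_width: -0.0
gripper_force: 0.4
```

jog_arm:
  hand: [0,0,0,0,0]
  travel:
    - [0.0008,0.0034,0]
    - [0.0008,0.0034,0]
    - [0.0008,0.0034,0]
    - [0.0008,0.0034,0]
    - [0.0008,0.0034,0]
  yaw: [0,0,0,0,0]

```text
time_s: 10.92
position: [0.5318, 0.1094, 0.0406]
tool_rot: [[0.243, 0.97, 0.0], [0.97, -0.243, -0.0], [-0.0, 0.0, -1.0]]
ft_force: [0.2, -1.7, 0.4]
grip_width: 0.0004
gripper_force: 0.5
```

```bash
python3 - <<'E'
from h import *
b=env.get_image("side");x,y=pix("side",[.54,.13,.03]).astype(int)
print(x,y,env.observe()["ft_force"])
cv2.imwrite("pics/s2.png",cv2.resize(b[y-45:y+30,x-50:x+50],None,fx=7,fy=7,interpolation=3)[...,::-1])
E
```

```text
293 236 [ 0.46523449 -0.34382299  0.28980275]
```

View pics/s2.png

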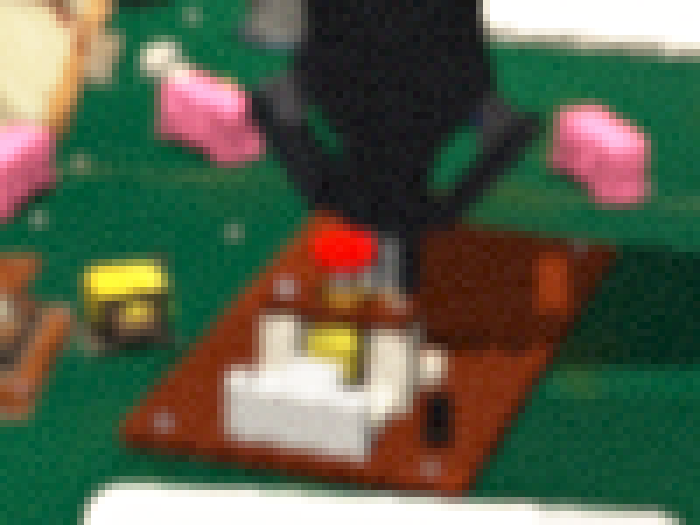

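The side crop shows the yellow core end at (333,350) under the bridge, between the white posts and upright. About 15 mm remains, so I push on to the stop.

jog_arm:
  hand: [0,0,0,0,0]
  travel:
    - [0.0005,0.002,0]
    - [0.0005,0.002,0]
    - [0.0005,0.002,0]
    - [0.0005,0.002,0]
    - [0.0005,0.002,0]
  yaw: [0,0,0,0,0]

```text
time_s: 11.6
position: [0.5343, 0.1194, 0.0405]
tool_rot: [[0.244, 0.97, -0.0], [0.97, -0.244, 0.0], [0.0, -0.0, -1.0]]
ft_force: [0.1, -0.6, -0.3]
grip_width: 0.0
gripper_force: 0.3
```

jog_arm:
  hand: [0,0,0,0,0]
  travel:
    - [0.0002,0.001,0]
    - [0.0002,0.001,0]
    - [0.0002,0.001,0]
    - [0,0,0]
    - [0,0,0]
  yaw: [0,0,0,0,0]

```text
time_s: 12.22
position: [0.5348, 0.1223, 0.0405]
tool_rot: [[0.244, 0.97, -0.0], [0.97, -0.244, 0.0], [0.0, -0.0, -1.0]]
ft_force: [-0.2, -0.2, -0.7]
grip_width: 0.0
gripper_force: 0.0
```

jog_arm:
  hand: [0,0,0,0,0]
  travel:
    - [0.0001,0.0005,0]
    - [0.0001,0.0005,0]
    - [0.0001,0.0005,0]
    - [0,0,0]
    - [0,0,0]
  yaw: [0,0,0,0,0]

```text
time_s: 12.85
position: [0.5352, 0.1237, 0.0406]
tool_rot: [[0.244, 0.97, 0.0], [0.97, -0.244, 0.0], [0.0, 0.0, -1.0]]
ft_force: [0.1, -0.6, -0.7]
grip_width: 0.0001
gripper_force: 0.2
```

jog_arm:
  hand: [0,0,0,0,0]
  travel:
    - [0.0001,0.0005,0]
    - [0.0001,0.0005,0]
    - [0,0,0]
    - [0,0,0]
    - [0,0,0]
  yaw: [0,0,0,0,0]

```text
time_s: 13.48
position: [0.5353, 0.1239, 0.0406]
tool_rot: [[0.244, 0.97, -0.001], [0.97, -0.244, -0.001], [-0.001, -0.0, -1.0]]
ft_force: [-1.4, -7.6, 0.9]
grip_width: -0.0003
gripper_force: 3.3
```

Contact with the stop is clear: 7.7 N, and TCP jig x = -37.1 mm matches the expected -26-11. Now I back off, rise and go over the cap.

jog_arm:
  hand: [0,0,0,0,0]
  travel:
    - [-0.0012,-0.005,0]
    - [-0.0024,-0.0097,0]
    - [0,0,0.015]
    - [0,0,0.03]
    - [0,0,0.035]
  yaw: [0,0,0,0,0]

```text
time_s: 14.1
position: [0.5316, 0.1101, 0.1222]
tool_rot: [[0.244, 0.97, -0.0], [0.97, -0.244, 0.0], [0.0, -0.0, -1.0]]
ft_force: [-0.6, -0.3, 0.3]
grip_width: -0.0003
gripper_force: 0.0
```

jog_arm:
  hand: [0,0,0,0,0]
  travel:
    - [0,0,0]
    - [-0.012,-0.05,0.03]
    - [-0.012,-0.05,0.03]
    - [0,0,0]
    - [0,0,0]
  yaw: [0,0,0,0,0]

```text
time_s: 14.72
position: [0.5074, 0.0104, 0.1801]
tool_rot: [[0.244, 0.97, -0.001], [0.97, -0.244, 0.001], [0.0, -0.001, -1.0]]
ft_force: [-0.5, -0.3, -0.8]
grip_width: 0.0
gripper_force: 0.0
```

```bash
python3 m.py t4; python3 - <<'E'
from h import *
b=env.get_image("side");x,y=pix("side",[.54,.13,.03]).astype(int)
a=cv2.imread("pics/t4.png")[:,:390]
s=cv2.resize(b[y-45:y+30,x-50:x+50],None,fx=4,fy=4,interpolation=3)[...,::-1]
c=np.zeros((600,800,3),np.uint8);c[:,:390]=a;c[:300,395:795]=s;cv2.imwrite("pics/c4.png",c)
E
```

```text
[0.50741669 0.01044864 0.18006574] 14.725
yel [259.9 221. ] jig c -0.019268047877319474 0.0014017783759821506 corners [[-0.012, 0.0125], [-0.0116, -0.0095], [-0.0265, -0.0097], [-0.027, 0.0123]]
yel [245.4 217. ] jig c 0.020916210691784377 0.00116813037627697 corners [[0.0252, 0.0125], [0.0279, -0.0088], [0.0166, -0.0102], [0.0139, 0.0112]]
yel [276.2 183.4] jig c -0.03516299098544342 -0.10716471120771244 corners [[-0.014, -0.1093], [-0.0355, -0.1284], [-0.0563, -0.105], [-0.0348, -0.0859]]
red [252.  218.5] jig c -0.0008714867678053737 0.0003041183149590178 corners [[0.0122, -0.0082], [-0.0078, -0.0136], [-0.0139, 0.0088], [0.0061, 0.0142]]
```

View pics/c4.png

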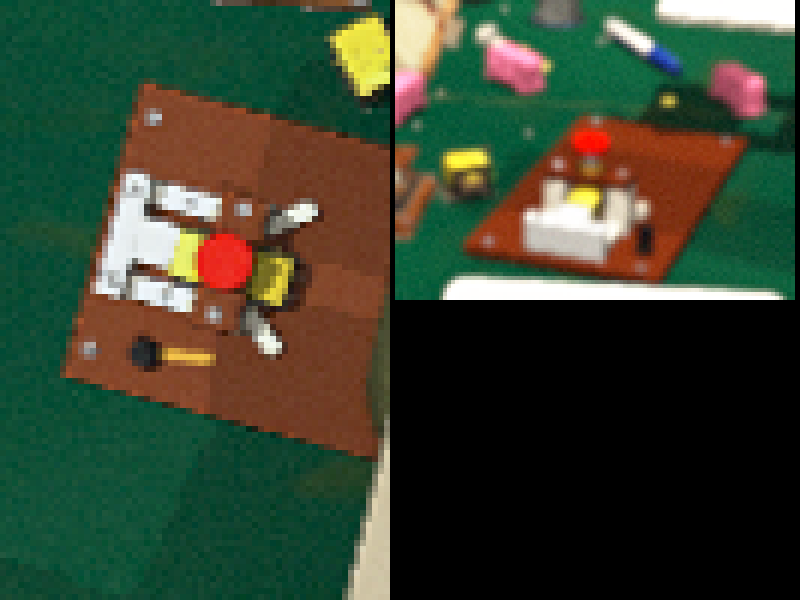

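The picture shows the yellow core spanning jig -26.7 to +26.5 mm, touching the stop nose at crop (180,255) and straight in the lane. The cap at (224,262) is still up, so I go over it and press.

jog_arm:
  hand: [0,0,0,0,0]
  travel:
    - [0.0125,0.05,-0.02]
    - [0.0125,0.05,-0.02]
    - [0.0123,0.0494,-0.02]
    - [0,0,-0.012]
    - [0,0,0]
  yaw: [0,0,0,0,0]

```text
time_s: 15.45
position: [0.5442, 0.16, 0.1072]
tool_rot: [[0.242, 0.97, -0.003], [0.97, -0.242, -0.0], [-0.001, -0.003, -1.0]]
ft_force: [-0.2, 0.3, 0.1]
grip_width: 0.0001
gripper_force: 0.0
```

jog_arm:
  hand: [0,0,0,0,0]
  travel:
    - [0,0,-0.004]
    - [0,0,-0.004]
    - [0,0,-0.003]
    - [0,0,-0.002]
    - [0,0,-0.002]
  yaw: [0,0,0,0,0]

```text
time_s: 16.08
position: [0.5451, 0.1593, 0.0935]
tool_rot: [[0.244, 0.97, 0.0], [0.97, -0.244, 0.0], [0.0, 0.0, -1.0]]
ft_force: [-0.1, 0.0, 0.4]
grip_width: 0.0001
gripper_force: 0.0
```

Tips are about 1.5 mm over the cap. Pressing 9 mm and a little more.

jog_arm:
  hand: [0,0,0,0,0]
  travel:
    - [0,0,-0.002]
    - [0,0,-0.002]
    - [0,0,-0.002]
    - [0,0,-0.001]
    - [0,0,0]
  yaw: [0,0,0,0,0]

```text
time_s: 16.7
position: [0.5451, 0.1594, 0.0867]
tool_rot: [[0.243, 0.97, 0.0], [0.97, -0.243, -0.0], [-0.0, 0.0, -1.0]]
ft_force: [0.0, -0.3, 2.3]
grip_width: 0.0001
gripper_force: 1.3
```

jog_arm:
  hand: [0,0,0,0,0]
  travel:
    - [0,0,-0.001]
    - [0,0,-0.001]
    - [0,0,-0.001]
    - [0,0,-0.0005]
    - [0,0,0]
  yaw: [0,0,0,0,0]

```text
time_s: 17.32
position: [0.5451, 0.1594, 0.0831]
tool_rot: [[0.244, 0.97, 0.0], [0.97, -0.244, -0.0], [0.0, 0.0, -1.0]]
ft_force: [-0.4, -1.1, 4.2]
grip_width: 0.0003
gripper_force: 2.1
```

jog_arm:
  hand: [0,0,0,0,0]
  travel:
    - [0,0,-0.0005]
    - [0,0,-0.0005]
    - [0,0,0]
    - [0,0,0]
    - [0,0,0]
  yaw: [0,0,0,0,0]

```text
time_s: 17.95
position: [0.5452, 0.1594, 0.0827]
tool_rot: [[0.243, 0.97, 0.001], [0.97, -0.243, -0.0], [0.0, 0.001, -1.0]]
ft_force: [-2.2, -0.4, 9.2]
grip_width: 0.0
gripper_force: 4.9
```

jog_arm:
  hand: [0,0,0,0,0]
  travel:
    - [0,0,-0.0005]
    - [0,0,0]
    - [0,0,0]
    - [0,0,0]
    - [0,0,0]
  yaw: [0,0,0,0,0]

```text
time_s: 18.58
position: [0.5452, 0.1594, 0.0827]
tool_rot: [[0.243, 0.97, 0.001], [0.97, -0.243, -0.0], [0.0, 0.001, -1.0]]
ft_force: [-4.6, -0.7, 13.6]
grip_width: -0.0
gripper_force: 6.7
```

The cap is bottomed: the TCP stays at 0.0827 m against an expected 0.083 m, and the force has risen to 13.6 N, well over the 5 N of the springs. Handing in.

```bash
python3 -c "
from rig import env
o=env.observe();print(o['position'],o['ft_force'],env.close_job())"
```

```text
the job is handed in; nothing more can be done
[0.54520189 0.15939691 0.08266442] [-4.59629788 -0.73746709 13.62554887] None
```

The long transformer is home against the end stop, and I handed the job in at about 19 s with the closed fingers holding the red cap fully down at about 14 N; `close_job()` returned no verdict.

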